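# Light the round box with the bedside lamp and hold its dimmer half-way

## Robot

A 6-joint arm with a two-finger parallel gripper is mounted at the origin on the work surface. World frame = base frame: x ahead of the robot, y to its left, z up, the work surface at z = 0. Lengths are in mm, angles in rad, forces in N, time in s.
With the tool pointing down it reaches from about 275 to 825 mm from the base axis. Payload 5.2 kg.
Tool frame: the origin (TCP) lies midway between the tips of the shut fingers; the grasp point (between the pads) lies 19 mm behind it (manip.tcp_to_grasp is the distance from the TCP to the grasp point, in mm); z points along the fingers, x is the direction in which the jaws open and shut, and the axes are right-handed (so a half turn about z gives the same grasp; the last joint's range is limited). The gripper opens to 93 mm and grips with 3 to 60 N. Pads are 15 mm wide; open, the fingers measure 128 mm over their backs; the gripper's body (75 mm by 188 mm) begins 65 mm behind the grasp point.
Start: joints at [-1.429, 0.259, 1.535, -0, 1.348, -0.203], TCP at [185.925, -517.626, 218.653] pointing down, gripper open.
Joint ranges: [-3.14, 3.14], [-0.91, 2.08], [0.19, 2.58], [-1.22, 4.36], [0.22, 2.71], [-3.12, 3.12]. Speed limits (rad/s): [2.57, 2.57, 3.14, 3.14, 3.14, 3.14].

## Interface

Orientations are given as a rotation vector (axis times angle).
In Python, from workcell import manip gives the robot as it stands. The module is installed in compiled form; this text tells all that it offers.
- The arm moves only by the tool move_arm, never from a script. Its argument "steps" is a list of rows, each a list of 7 numbers: the turn, a rotation vector about the tool's x, y, z in rad, then the shift along the tool's x, y, z in cm, then the closure in counts, from 0 (fully open) to 255 (shut). A call has exactly 8 rows; each row is the pose to reach, as a shift and turn from the pose measured when the call began, along the tool's axes at that moment; what a row does not reach only later rows make up. A row lasts 1/12 s, in which the tool goes at most 41.7 mm and 7.16 degrees, less where a joint would pass 70% of its speed; a pose out of reach is approached as far as the arm can. A call with a gripper value outside its range is refused whole. The fingers move at their own pace and stop on an object; "grip_force" is the grip in N (left out, the last holds). Time passes only in rows, so rows that repeat a pose let the fingers close, or fill a call up. It gives the time, the measured TCP pose, the force and the opening at its end, in the units of the state.
- manip.get_state(): the state, without advancing time (a new reading comes with each control period).
- manip.grab_frame(name): name is "scene" or "top" or "wrist"; returns a dict with "img" (384x512x3 uint8, red, green, blue), "fx", "fy", "cx", "cy" (pixels), "k1" (the pictures are not rectified: a ray, as slopes to the right and down, at radius r is drawn at 1 + k1 r^2 times it, then the intrinsics apply), "position" and "orientation" of the camera in the world. Camera axes: x right, y up, looking along -z (the intrinsics and any distortion apply to the point x, -y, -z); pixel columns grow to the right and rows downward; lengths in mm; the calibration is good to about 2 mm. A picture is of the moment at which its call begins. There is no depth.
- manip.job_done(): hands the job in, once; it reports no verdict.
The state is a dict: "time": time; "q": joint angles; "qd": joint speeds; "joint_torque": joint torques, N m; "position": TCP position; "tool_rot": TCP orientation; "ft_force": force on the tool from outside, world axes, zero at the start; "wrist_torque": the same for the moment, N m; "opening": opening from 0.0 (shut) to 1.0 (fully open).
Only numpy, scipy, OpenCV 4.12 (cv2) and the standard library are available. Lean on these libraries where they do the work, as an engineer would, in place of code of your own. Each camera call takes 0.05 s, during which the arm holds its last target.

## Task

Swing the stiff arm of the yellow bedside lamp until its shade hangs centred over the round blue box with the white lid, and let go of it so that it stays there. Then press the sprung red dimmer paddle down with the fingertips to half its travel, where the paddle lies level, never down to its stop, and hold it steady there for two seconds; the program finishes while still holding it so. Leave the box and the other things on the plank where they are.

Things in the scene. Friction and masses are not known exactly. Their poses are not given: they have to be found in the camera images.
- lamp: Base of the bedside lamp, fixed: grey disc 130 mm across, 18 mm thick, with a steel post; the lamp's upright pivot axis passes through the origin (underside of the disc). At joint lamp_arm = 0 the arm points along this body's -x axis. The post and pivot cap end 210 mm above the surface.
- lamp_arm (a joint): Swing of the lamp arm about the upright pivot, rad, -1.15 to 1.15, positive counter-clockwise seen from above. Stiff: it stays where it is left and takes about 2 N at the knob to move. The arm is a level aluminium bar, 184 to 196 mm above the surface; the knob and shade are 220 mm from the pivot axis.
- lamp_knob (a point): Centre of the upright black round knob on top of the yellow shade, on the shade's own axis, 230 mm above the surface. The knob is 22 mm in diameter and stands free from 202 to 250 mm above the surface: grasp it from above. The shade below it is a cone from 44 mm wide at the top (202 mm up) to 96 mm wide at its rim (153 mm up).
- round_box: Round box with a closed hinged lid, blue with a white lid, 98 mm in diameter, 47 mm high, loose; origin at the centre of its underside. The shade is to hang centred over it. It stands near the arm's circle, up to about 20 mm nearer or farther from the pivot, to one or the other side of where the arm starts.
- dimmer: White base of the dimmer, fixed, 170 x 76 mm, 20 mm thick; origin on its underside, on the long midline, 10 mm to +x of the slab's centre; it carries the red paddle between two cheeks 75 mm high. The level paddle axis is parallel to this body's y axis, 50 mm to +x of the origin, 67 mm above the surface; the paddle's free end points to -x.
- paddle (a joint): Travel of the red paddle, rad: 0 released (free end tilted up 0.2 rad), 0.2 half-way (level), 0.4 at its stop. It springs back when released. Pressed at paddle_pad it takes about 2.5 N to start, 6 N at half-way and 9.5 N at the stop.
- paddle_pad (a point): Where to press: centre of the white patch on the paddle's upper face, 95 mm from its pivot axis. The paddle is 52 mm wide, 10 mm thick and ends 20 mm beyond this point. The point is 91 mm above the surface when released, 72 mm when the paddle is half-way (level) and 53 mm at the stop.
- tumbler: Glass tumbler, 72 mm in diameter, 90 mm high, loose, not to be disturbed; origin at the centre of its underside.
- hairbrush: Steel hairbrush lying on the plank bristles up, about 200 x 56 x 30 mm, loose, not to be disturbed; origin at the middle of its underside, its head is towards +x of its own frame.
- torch: Battery torch, grey and black, lying along its own x axis, 145 mm long, 44 mm high, loose, not to be disturbed. Origin on its underside, 5 mm from mid-length.
- case: Brown glasses case, 155 x 60 x 40 mm, loose, not to be disturbed; origin at the centre of its underside.
Things that resemble listed ones, but are neither listed nor needed, are in the scene too. What is shaped like the round_box but turquoise is not meant. What is shaped like the dimmer but pink is not meant.

How it is judged (in metres and radians):
On the way, in this order (a step that is already met when the one before it is completed fails the run):
1. the lamp's shade is over the round box, let go and at rest (horizontal distance between lamp_knob and round_box below 0.035 m and contact force between each of the fingers, the arm and lamp below 0.2 N and velocity of joint lamp_arm between -0.03 and 0.03 rad/s), for 0.3 s.
2. the paddle is held about half-way by the fingers for 1.5 s with the shade still over the box (value of joint paddle between 0.13 and 0.27 rad and contact force between the fingers and dimmer above 1 N and horizontal distance between lamp_knob and round_box below 0.035 m), for 1.5 s.
At the end, for the whole second after the job is handed in: Shade axis within 35 mm of the box's centre seen from above, lamp at rest and untouched; paddle held by the fingers (over 1 N) between 0.13 and 0.27 rad of its 0.4 rad travel; box, tumbler, hairbrush, torch and case not tipped and within 30 mm of their starts (all of step 2 and contact force between each of the fingers, the arm and lamp below 0.2 N and velocity of joint lamp_arm between -0.03 and 0.03 rad/s and distance of each of round_box, tumbler, hairbrush, torch, case from where it was at the start of the episode below 0.03 m and angle between each of round_box, tumbler, hairbrush, torch, case's own z axis and vertical below 0.3 rad); the arm keeps its last pose, push and grip.
It fails at once if the paddle is pushed down to its stop (value of joint paddle above 0.375 rad).
It fails at once if the box or another loose thing is shifted by more than 30 mm or tipped (not (distance of each of round_box, tumbler, hairbrush, torch, case from where it was at the start of the episode below 0.03 m and angle between each of round_box, tumbler, hairbrush, torch, case's own z axis and vertical below 0.3 rad)).
It also fails if it takes over 51 s, if anything falls off the work surface, if the arm or the gripper's body presses on something with over 40 N, if the wrist force passes 120 N, or if a joint passes its speed limit or range.

## Working session

There is one attempt and no reset: what is moved stays moved. The work goes in short steps, Python scripts to look and compute and a tool call to move; the robot and the scene stay as the last step left them, time stands still between calls to the robot, and variables do not carry over. Pictures are saved under pics/ and viewed, and the job is handed in when it is done.

Besides the shell and the picture viewer there is one more tool, called after "Request:" as name(argument=value, ...), one argument or row to a line, values as JSON. move_arm: Moves the arm, as the interface text tells. Its arguments: {"type":"object","properties":{"steps":{"type":"array"},"grip_force":{"type":"number"}},"required":["steps"]}

```bash
mkdir -p pics
cat > h.py <<'E'
import numpy as np, cv2
from scipy.spatial.transform import Rotation as R
from workcell import manip
def grab(name,fn):
    f=manip.grab_frame(name); cv2.imwrite('pics/'+fn+'.png',f['img'][:,:,::-1]); 
    np.save('pics/'+fn+'.npy',{k:v for k,v in f.items()},allow_pickle=True); return f
def load(fn): return np.load('pics/'+fn+'.npy',allow_pickle=True).item()
def rot(o):
    o=np.array(o,float)
    if o.shape==(3,3): return o
    return R.from_rotvec(o).as_matrix() if o.size==3 else R.from_quat(o).as_matrix()
def K(f): return np.array([[f['fx'],0,f['cx']],[0,f['fy'],f['cy']],[0,0,1.]])
def ray(f,u,v):
    p=cv2.undistortPoints(np.array([[[u,v]]],float),K(f),np.array([f['k1'],0,0,0,0.]))[0,0]
    return np.array(f['position'],float),rot(f['orientation'])@np.array([p[0],-p[1],-1.])
def atz(f,u,v,z):
    o,d=ray(f,u,v); return o+d*(z-o[2])/d[2]
def proj(f,P):
    c=rot(f['orientation']).T@(np.array(P,float)-np.array(f['position'],float))
    s=np.array([c[0]/-c[2],-c[1]/-c[2]]); s=s*(1+f['k1']*(s@s)); return np.array([f['fx']*s[0]+f['cx'],f['fy']*s[1]+f['cy']])
def tri(obs):
    A=np.zeros((3,3));b=np.zeros(3)
    for f,u,v in obs:
        o,d=ray(f,u,v);d=d/np.linalg.norm(d);M=np.eye(3)-np.outer(d,d);A+=M;b+=M@o
    return np.linalg.solve(A,b)
E
python3 - <<'E'
from h import *
for n in ['scene','top','wrist']:
    f=grab(n,n+'0'); print(n,[ (k,np.round(f[k],3).tolist()) for k in f if k!='img'])
print(manip.get_state(), manip.tcp_to_grasp)
E
```

```text
scene [('fx', 389.267), ('fy', 389.267), ('cx', 251.236), ('cy', 192.84), ('k1', -0.093), ('position', [1097.392, 432.212, 1000.541]), ('orientation', [0.396, 0.784, 2.042])]
top [('fx', 495.651), ('fy', 495.651), ('cx', 257.26), ('cy', 196.534), ('k1', -0.081), ('position', [262.822, 23.495, 1749.614]), ('orientation', [0.108, -0.119, -1.555])]
wrist [('fx', 342.047), ('fy', 342.047), ('cx', 249.241), ('cy', 191.113), ('k1', -0.06), ('position', [253.739, -493.304, 384.351]), ('orientation', [-0.227, 0.163, -1.218])]
{'time': 0.15, 'q': array([-1.42876425e+00,  2.59186739e-01,  1.53583384e+00,  1.63784181e-05,
        1.34797118e+00, -2.02801978e-01]), 'qd': array([ 0.00050533, -0.00312596, -0.00429792,  0.00067001,  0.0006841 ,
        0.00082113]), 'joint_torque': array([-4.27293401e-05, -4.37647426e+01, -2.84233850e+01,  7.18228240e-02,
        3.80980340e-02, -9.15300893e-05]), 'position': array([ 185.88964199, -517.19782415,  218.00180799]), 'tool_rot': array([-2.56877763e+00,  1.80679660e+00,  1.48732205e-03]), 'ft_force': array([-0.14543961, -0.15965033,  1.16415659]), 'wrist_torque': array([ 0.03081064, -0.02878449, -0.03830007]), 'opening': 0.9974486175660299} 18.8
```

View pics/scene0.png

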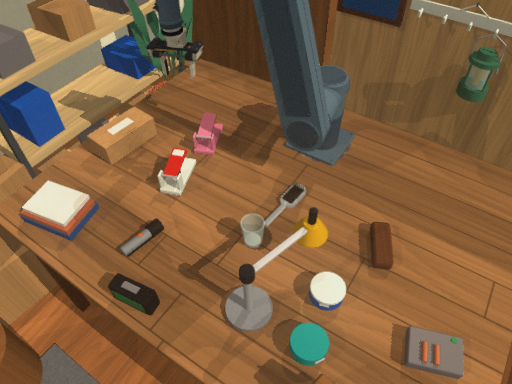

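View pics/top0.png

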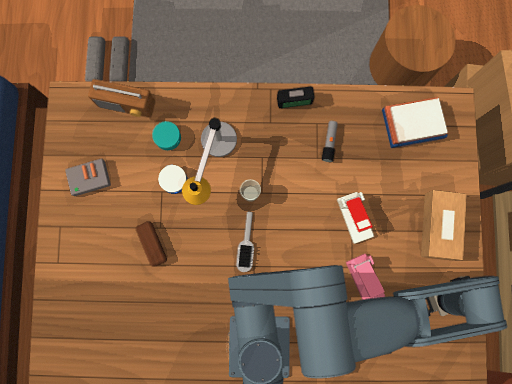

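View pics/wrist0.png

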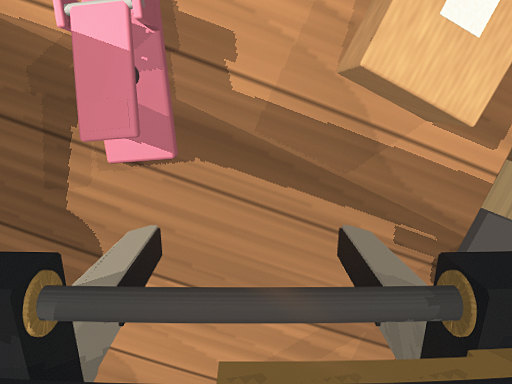

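The scene view shows the lamp (post cap ~(247,272), knob ~(313,215)), the blue box with its white lid (~(328,290)) and the red dimmer (~(178,170)). In the top view the knob is at ~(195,187), the box at ~(172,179), and the dimmer at ~(357,217). The wrist view shows only the pink decoy. I'll enlarge crops next.

Run:
```python
from h import *
def crop(fn,x0,y0,x1,y1,s):
    im=load(fn)['img'][y0:y1,x0:x1,::-1]; return cv2.resize(im,None,fx=s,fy=s,interpolation=cv2.INTER_CUBIC)
cv2.imwrite('pics/c1.png',crop('top0',140,100,280,200,5))
cv2.imwrite('pics/c2.png',crop('top0',320,180,400,240,8))
cv2.imwrite('pics/c3.png',crop('scene0',210,190,360,340,4))
cv2.imwrite('pics/c4.png',crop('scene0',140,130,220,200,8))
```

```text
(no output)
```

View pics/c1.png

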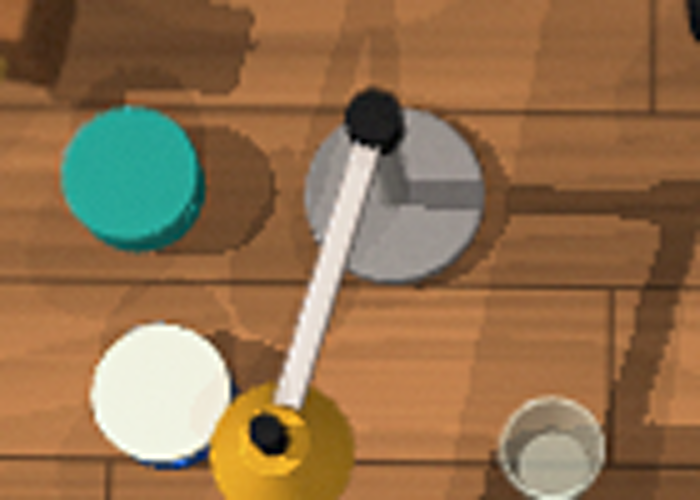

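View pics/c2.png

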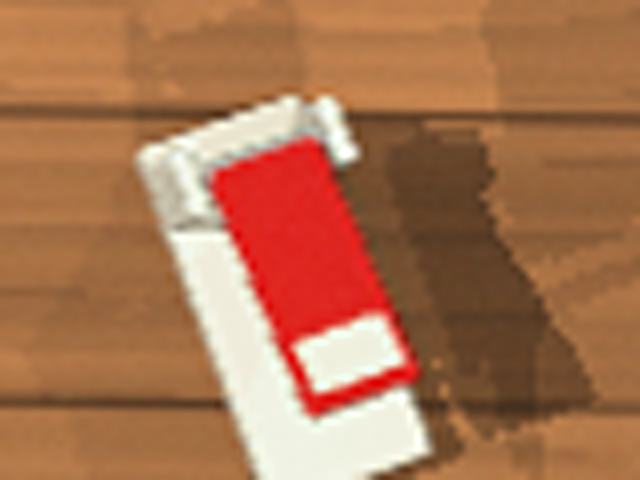

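View pics/c3.png

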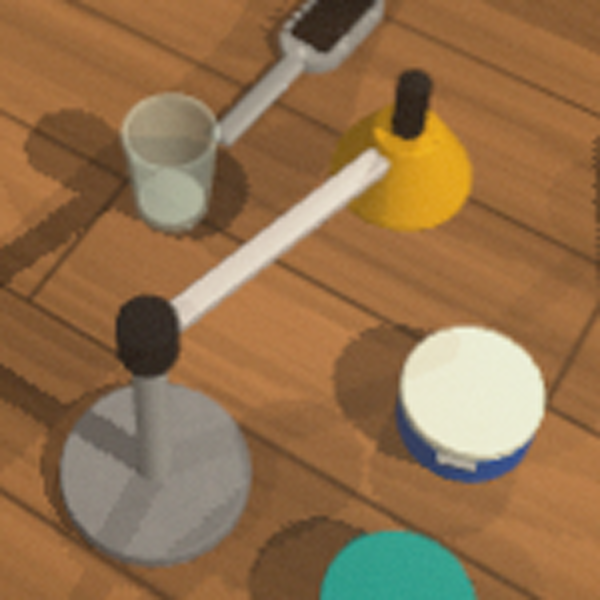

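View pics/c4.png

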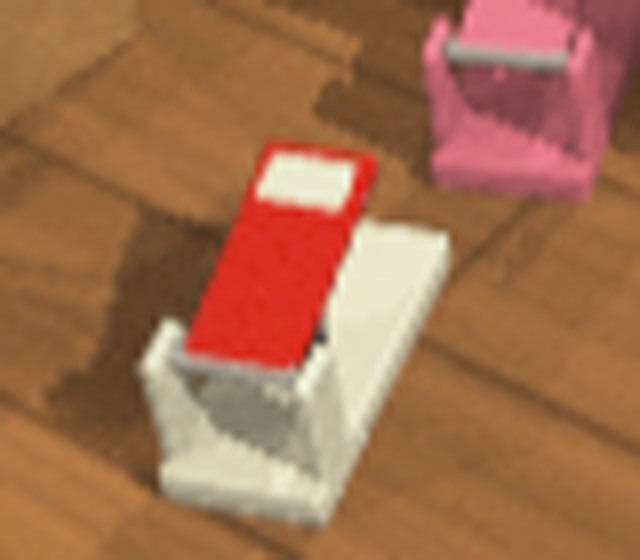

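Run:
```python
from h import *
t=load('top0');s=load('scene0')
def T(x0,y0,k,c): return x0+(c[0]+.5)/k-.5, y0+(c[1]+.5)/k-.5
obs={'knob':(T(140,100,5,(268,434)),T(210,190,4,(411,105))),
'lid':(T(140,100,5,(162,394)),T(210,190,4,(473,392))),
'cap':(T(140,100,5,(374,117)),T(210,190,4,(148,310))),
'disc':(T(140,100,5,(395,195)),T(210,190,4,(155,467))),
'pad':(T(320,180,8,(350,354)),T(140,130,8,(306,181))),
'hinge':(T(320,180,8,(268,160)),T(140,130,8,(243,362))),
}
for k,(a,b) in obs.items():
    P=tri([(t,*a),(s,*b)]); print(k,P.round(1),(proj(t,P)-a).round(1),(proj(s,P)-b).round(1))
print(atz(t,*obs['knob'][0],230).round(1),atz(t,*obs['lid'][0],47),atz(t,*obs['cap'][0],210),atz(t,*obs['disc'][0],18), atz(t,*obs['pad'][0],91))
```

```text
knob [515.2 213.2 224.7] [ 0.3 -0.1] [0.4 0. ]
lid [573.2 312.5  38.8] [ 0.1 -0. ] [0.1 0. ]
cap [723.7 153.4 214.5] [ 0.2 -0.1] [0.3 0. ]
disc [726.3 154.1  11.7] [ 0.1 -0.1] [0.2 0. ]
pad [ 417.8 -347.5   88.9] [ 0.3 -0.2] [0.4 0. ]
hinge [ 502.  -316.7   66.5] [-0.2  0.1] [-0.2 -0. ]
[514.  213.4 230. ] [571.58810422 311.34827804  47.        ] [724.72471858 154.36111751 210.        ] [724.40232468 154.03797715  18.        ] [ 416.82865602 -345.98527013   91.        ]
```

```bash
cat >> h.py <<'E'
def rows(target,yaw_deg,n=8,flip=None):
    """tool-down target; prints final row (turn, shift cm) from measured pose"""
    s=manip.get_state(); M=R.from_rotvec(s['tool_rot']).as_matrix()
    a=np.radians(yaw_deg); c,d=np.cos(a),np.sin(a)
    G=np.array([[c,d,0],[d,-c,0],[0,0,-1.]])
    rv=R.from_matrix(M.T@G).as_rotvec(); sh=M.T@(np.array(target,float)-s['position'])/10
    print('t',round(s['time'],2),'pos',s['position'].round(1),'yaw',np.degrees(np.arctan2(M[1,0],M[0,0])).round(1),'tilt',np.degrees(np.arccos(-M[2,2])).round(2),'F',s['ft_force'].round(2),'open',round(s['opening'],3),'q',s['q'].round(2))
    print('turn',rv.round(3),'shift cm',sh.round(2))
E
python3 - <<'E'
from h import *
rows([300,-290,330],-20); rows([420,-30,330],30); rows([514.5,213.3,300],74.2)
E
```

```text
t 0.15 pos [ 185.9 -517.2  218. ] yaw -70.2 tilt 0.08 F [-0.15 -0.16  1.16] open 0.997 q [-1.43  0.26  1.54  0.    1.35 -0.2 ]
turn [-0.001  0.001 -0.877] shift cm [-17.54 -18.42 -11.17]
t 0.15 pos [ 185.9 -517.2  218. ] yaw -70.2 tilt 0.08 F [-0.15 -0.16  1.16] open 0.997 q [-1.43  0.26  1.54  0.    1.35 -0.2 ]
turn [-1.00e-03  1.00e-03 -1.75e+00] shift cm [-37.95 -38.51 -11.14]
t 0.15 pos [ 185.9 -517.2  218. ] yaw -70.2 tilt 0.08 F [-0.15 -0.16  1.16] open 0.997 q [-1.43  0.26  1.54  0.    1.35 -0.2 ]
turn [-2.000e-03  0.000e+00 -2.521e+00] shift cm [-57.65 -55.62  -8.1 ]
```

Request:
move_arm(
  steps=[
    [0,0,-0.08,-1.5,-1.5,-1.4,0],
    [0,0,-0.2,-4,-4,-3,0],
    [0,0,-0.32,-6.5,-6.8,-5,0],
    [0,0,-0.44,-9,-9.5,-7,0],
    [0,0,-0.56,-11.5,-12,-9,0],
    [0,0,-0.68,-14,-14.5,-10.5,0],
    [0,0,-0.8,-16.5,-17,-11.2,0],
    [0,0,-0.88,-18,-18.5,-11.2,0],
  ],
)

```text
time: 0.82
position: [300.4, -283.1, 332.4]
tool_rot: [3.096, -0.529, 0.004]
ft_force: [0.8, -0.1, -0.4]
opening: 1.001
```

Run:
```python
from h import *
rows([420,-30,330],30)
```

```text
t 0.82 pos [ 300.4 -283.1  332.4] yaw -19.4 tilt 0.15 F [ 0.81 -0.1  -0.41] open 1.001 q [-1.03 -0.06  1.62  0.    1.58 -0.69]
turn [ 0.001 -0.002 -0.862] shift cm [  2.88 -27.84   0.25]
```

Request:
move_arm(
  steps=[
    [0,0,-0.1,0.3,-3.3,0.0,0],
    [0,0,-0.21,0.7,-6.8,0.0,0],
    [0,0,-0.32,1,-10.2,0.0,0],
    [0,0,-0.43,1.4,-13.8,0.1,0],
    [0,0,-0.54,1.8,-17.2,0.1,0],
    [0,0,-0.65,2.2,-20.8,0.2,0],
    [0,0,-0.76,2.5,-24.2,0.2,0],
    [0,0,-0.86,2.9,-27.8,0.2,0],
  ],
)

```text
time: 1.48
position: [420.1, -28.7, 330.4]
tool_rot: [3.031, 0.818, 0.003]
ft_force: [0.7, -1.3, 0.0]
opening: 1.0
```

Run:
```python
from h import *
rows([514.5,213.3,310],74.2)
```

```text
t 1.48 pos [420.1 -28.7 330.4] yaw 30.2 tilt 0.15 F [ 0.66 -1.27  0.04] open 1.0 q [-0.33 -0.04  1.61 -0.    1.57 -0.86]
turn [ 0.003 -0.    -0.768] shift cm [ 20.33 -16.18   2.03]
```

Request:
move_arm(
  steps=[
    [0,0,-0.09,2.5,-2,0.0,0],
    [0,0,-0.19,5,-4,0.0,0],
    [0,0,-0.29,7.6,-6,0.2,0],
    [0,0,-0.39,10.2,-8.1,0.4,0],
    [0,0,-0.49,12.8,-10.2,0.7,0],
    [0,0,-0.6,15.6,-12.5,1.2,0],
    [0,0,-0.7,18.2,-14.6,1.7,0],
    [0,0,-0.77,20.3,-16.2,2.0,0],
  ],
)

```text
time: 2.15
position: [514.1, 215.8, 309.3]
tool_rot: [2.497, 1.904, 0.0]
ft_force: [-0.2, 0.0, 0.2]
opening: 0.999
```

Run:
```python
from h import *
rows([514.5,213.3,300],74.2); f=grab('wrist','w1'); print(f['position'],proj(f,[514.5,213.3,250]),proj(f,[514.5,213.3,230]))
```

```text
t 2.15 pos [514.1 215.8 309.3] yaw 74.7 tilt 0.08 F [-0.23  0.02  0.2 ] open 0.999 q [ 0.2   0.23  1.36 -0.    1.56 -1.11]
turn [0.001 0.001 0.008] shift cm [-0.24  0.1   0.93]
[444.18266615 234.78186573 475.5742103 ] [246.02907632 207.93961476] [246.25941188 199.66180985]
```

View pics/w1.png

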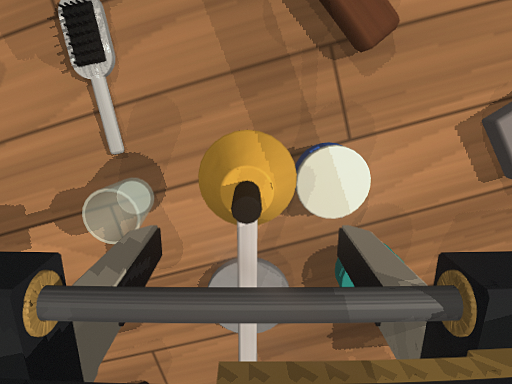

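The knob's top is at (246,210) in the wrist view, within 2 px of the predicted position, and it sits centred between the fingers. The box lid is at (334,181). Next I descend.

Request:
move_arm(
  steps=[
    [0,0,0,-0.1,0.1,1.0,0],
    [0,0,0,-0.2,0.1,2.4,0],
    [0,0,0,-0.2,0.1,3.8,0],
    [0,0,0,-0.2,0.1,5.4,0],
    [0,0,0,-0.2,0.1,7,0],
    [0,0,0,-0.2,0.1,8.3,0],
    [0,0,0,-0.2,0.1,9.3,0],
    [0,0,0,-0.2,0.1,9.5,0],
  ],
)

```text
time: 2.87
position: [514.2, 215.9, 210.7]
tool_rot: [-2.493, -1.908, 0.004]
ft_force: [-0.8, 0.7, -0.2]
opening: 1.0
```

Run:
```python
from h import *
f=load('w1'); print(atz(f,334,181,47), tri([(f,334,181),(load('top0'),172,178.4),(load('scene0'),327.9,287.6)]))
rows([514.5,213.3,214],74.2);
```

```text
[572.67119333 313.39917441  47.        ] [573.7745437  313.16261186  40.77329105]
t 2.87 pos [514.2 215.9 210.7] yaw 74.9 tilt 0.2 F [-0.82  0.7  -0.16] open 1.0 q [ 0.2   0.28  1.53  0.    1.34 -1.11]
turn [-0.003  0.     0.011] shift cm [-0.24  0.1  -0.33]
```

Request:
move_arm(
  steps=[
    [0,0,0,-0.2,0.1,-0.3,60],
    [0,0,0,-0.2,0.1,-0.3,120],
    [0,0,0,-0.2,0.1,-0.3,180],
    [0,0,0,-0.2,0.1,-0.3,255],
    [0,0,0,-0.2,0.1,-0.3,255],
    [0,0,0,-0.2,0.1,-0.3,255],
    [0,0,0,-0.2,0.1,-0.3,255],
    [0,0,0,-0.2,0.1,-0.3,255],
  ],
  grip_force=15,
)

```text
time: 3.53
position: [514.7, 213.8, 213.9]
tool_rot: [-2.493, -1.908, 0.003]
ft_force: [0.4, 0.1, -0.7]
opening: 0.477
```

Run:
```python
from h import *
rows([514.5,213.3,214],74.2); f=grab('wrist','w2')
```

```text
t 3.53 pos [514.7 213.8 213.9] yaw 74.9 tilt 0.19 F [ 0.37  0.13 -0.72] open 0.477 q [ 0.19  0.28  1.52  0.    1.35 -1.11]
turn [-0.003  0.     0.012] shift cm [-0.06 -0.   -0.01]
```

View pics/w2.png

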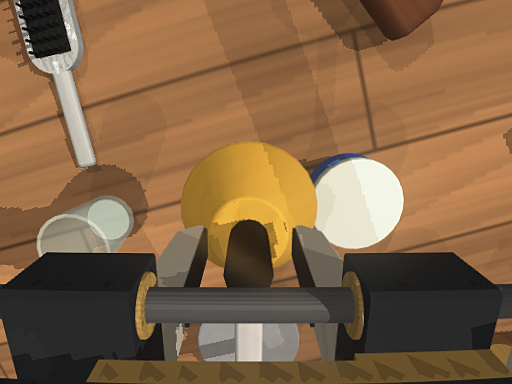

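The fingers are still closing, with the knob at ~(250,250) between the pads. I'll let them finish.

Request:
move_arm(
  steps=[
    [0,0,0,0,0,0,255],
    [0,0,0,0,0,0,255],
    [0,0,0,0,0,0,255],
    [0,0,0,0,0,0,255],
    [0,0,0,0,0,0,255],
    [0,0,0,0,0,0,255],
    [0,0,0,0,0,0,255],
    [0,0,0,0,0,0,255],
  ],
)

```text
time: 4.25
position: [514.6, 213.8, 213.8]
tool_rot: [-2.493, -1.908, 0.004]
ft_force: [0.1, -0.3, -0.4]
opening: 0.232
```

Run:
```python
from h import *
p=np.array([724.5,154])
s=manip.get_state(); k=s['position'][:2]
a0=np.degrees(np.arctan2(*(k-p)[::-1])); r=np.linalg.norm(k-p); print(a0,r)
b=np.array([572.3,312.4]); a1=np.degrees(np.arctan2(*(b-p)[::-1])); print(a1)
rows([514.5,213.3,214],74.2)
M=R.from_rotvec(s['tool_rot']).as_matrix()
for i in range(1,17):
    a=a0+(a1-a0)*i/16; T=p+220*np.array([np.cos(np.radians(a)),np.sin(np.radians(a))])
    T=T+(k-p)/r*0
    print(i,round(np.radians(a0-a),3),((M.T@np.r_[T-k+ (r-220)*np.array([np.cos(np.radians(a)),np.sin(np.radians(a))]),0])/10).round(2))
```

```text
164.10120011830816 218.20780790610996
133.85644989516325
t 4.25 pos [514.6 213.8 213.8] yaw 74.9 tilt 0.2 F [ 0.12 -0.3  -0.42] open 0.232 q [ 0.19  0.28  1.52  0.    1.35 -1.11]
turn [-0.003  0.     0.012] shift cm [-0.05 -0.   -0.02]
1 0.033 [ 0.72  0.02 -0.  ]
2 0.066 [ 1.44  0.07 -0.  ]
3 0.099 [ 2.15  0.14 -0.  ]
4 0.132 [ 2.87  0.23 -0.  ]
5 0.165 [ 3.58  0.34 -0.  ]
6 0.198 [ 4.29  0.48 -0.  ]
7 0.231 [ 4.99  0.65 -0.  ]
8 0.264 [ 5.68  0.83 -0.  ]
9 0.297 [ 6.37  1.04 -0.01]
10 0.33 [ 7.05  1.27 -0.01]
11 0.363 [ 7.73  1.52 -0.01]
12 0.396 [ 8.39  1.8  -0.01]
13 0.429 [ 9.05  2.1  -0.01]
14 0.462 [ 9.69  2.42 -0.01]
15 0.495 [ 1.033e+01  2.750e+00 -1.000e-02]
16 0.528 [ 1.095e+01  3.120e+00 -1.000e-02]
```

The opening is 0.232, about 22 mm, so the knob is gripped. I'll swing along the arc in two halves.

Request:
move_arm(
  steps=[
    [0,0,0.02,0.4,0.01,0,255],
    [0,0,0.05,1.1,0.05,0,255],
    [0,0,0.09,1.9,0.12,0,255],
    [0,0,0.13,2.8,0.22,0,255],
    [0,0,0.165,3.6,0.34,0,255],
    [0,0,0.2,4.3,0.48,0,255],
    [0,0,0.23,5.0,0.65,0,255],
    [0,0,0.264,5.7,0.83,0,255],
  ],
)

```text
time: 4.92
position: [537.1, 266.9, 213.7]
tool_rot: [-2.723, -1.561, 0.006]
ft_force: [-2.5, -0.5, 1.5]
opening: 0.235
```

Run:
```python
from h import *
p=np.array([724.5,154])
s=manip.get_state(); k=s['position'][:2]
a0=np.degrees(np.arctan2(*(k-p)[::-1])); r=np.linalg.norm(k-p)
b=np.array([572.3,312.4]); a1=np.degrees(np.arctan2(*(b-p)[::-1])); print(a0,r,a1)
rows([514.5,213.3,214],44.5)
M=R.from_rotvec(s['tool_rot']).as_matrix()
for i in range(1,9):
    a=a0+(a1-a0)*i/8; T=p+218.2*np.array([np.cos(np.radians(a)),np.sin(np.radians(a))])
    print(i,round(np.radians(a0-a),3),((M.T@np.r_[T-k,0])/10).round(2))
```

```text
148.92071226528657 218.78363324665048 133.85644989516325
t 4.92 pos [537.1 266.9 213.7] yaw 59.7 tilt 0.26 F [-2.54 -0.53  1.48] open 0.235 q [ 0.27  0.35  1.41  0.    1.38 -0.77]
turn [-0.004  0.002  0.265] shift cm [-5.77  0.76 -0.02]
1 0.033 [ 0.72  0.08 -0.  ]
2 0.066 [ 1.43  0.12 -0.  ]
3 0.099 [ 2.15  0.19 -0.  ]
4 0.131 [ 2.86  0.28 -0.01]
5 0.164 [ 3.56  0.4  -0.01]
6 0.197 [ 4.27  0.54 -0.01]
7 0.23 [ 4.97  0.7  -0.01]
8 0.263 [ 5.66  0.88 -0.01]
```

Request:
move_arm(
  steps=[
    [0,0,0.035,0.75,0.04,0,255],
    [0,0,0.075,1.6,0.1,0,255],
    [0,0,0.115,2.45,0.2,0,255],
    [0,0,0.155,3.3,0.33,0,255],
    [0,0,0.19,4.1,0.48,0,255],
    [0,0,0.225,4.9,0.66,0,255],
    [0,0,0.25,5.4,0.8,0,255],
    [0,0,0.263,5.7,0.86,0,255],
  ],
)

```text
time: 5.58
position: [573.0, 312.9, 213.8]
tool_rot: [-2.904, -1.19, 0.007]
ft_force: [-3.2, 1.0, 2.1]
opening: 0.234
```

Request:
move_arm(
  steps=[
    [0,0,0,0,0,0,255],
    [0,0,0,0,0,0,200],
    [0,0,0,0,0,0,160],
    [0,0,0,0,0,0,120],
    [0,0,0,0,0,0,60],
    [0,0,0,0,0,0,0],
    [0,0,0,0,0,0,0],
    [0,0,0,0,0,0,0],
  ],
)

```text
time: 6.25
position: [573.0, 312.7, 213.7]
tool_rot: [-2.904, -1.19, 0.007]
ft_force: [0.7, -0.4, 0.6]
opening: 0.616
```

Run:
```python
from h import *
rows([572.3,312.4,214],44.5); grab('wrist','w3'); grab('top','t3'); grab('scene','s3')
```

```text
t 6.25 pos [573.  312.7 213.7] yaw 44.6 tilt 0.32 F [ 0.72 -0.43  0.62] open 0.616 q [ 0.33  0.45  1.27  0.    1.43 -0.45]
turn [-0.005  0.003  0.001] shift cm [-0.07 -0.03 -0.02]
```

View pics/w3.png

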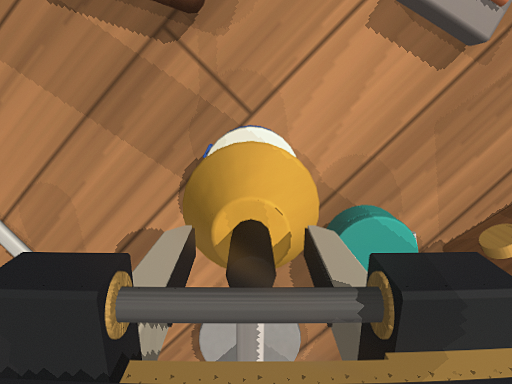

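View pics/s3.png

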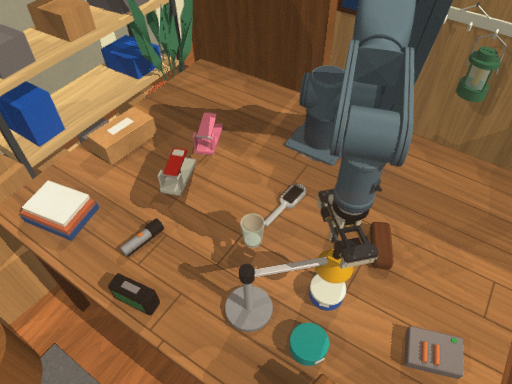

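The wrist view shows the shade over the lid, the knob at ~(250,250) standing free between the opened fingers, and the scene view agrees. I'll retract straight up.

Request:
move_arm(
  steps=[
    [0,0,0,0,0,0,0],
    [0,0,0,0,0,0,0],
    [0,0,0,0,0,-1,0],
    [0,0,0,0,0,-2.5,0],
    [0,0,0,0,0,-4.5,0],
    [0,0,0,0,0,-6.5,0],
    [0,0,0,0,0,-8.5,0],
    [0,0,0,0,0,-10,0],
  ],
)

```text
time: 7.07
position: [573.9, 312.8, 316.7]
tool_rot: [-2.904, -1.19, 0.003]
ft_force: [0.5, -0.3, -0.1]
opening: 1.001
```

Run:
```python
from h import *
rows([450,30,320],0); f=grab('wrist','w4'); print(proj(f,[572.3,312.4,250]),proj(f,[572.3,312.4,47]),proj(f,[572.3,312.4,153])); grab('scene','s4')
```

```text
t 7.07 pos [573.9 312.8 316.7] yaw 44.6 tilt 0.21 F [ 0.47 -0.3  -0.08] open 1.001 q [ 0.33  0.41  1.08  0.    1.65 -0.45]
turn [-0.003  0.002  0.778] shift cm [-28.68  11.45  -0.36]
[247.31592453 202.68398535] [248.02391921 156.90900091] [247.75662699 174.16231273]
```

View pics/w4.png

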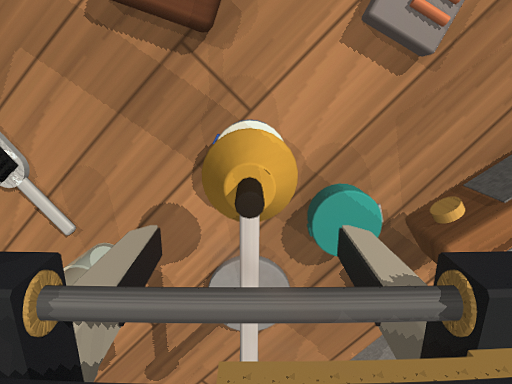

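The wrist view shows the knob top at (249,205), against a predicted (247,203) for the box centre. The lid's far edge at row ~121 also fits a concentric box. Next I go to the dimmer and shut the fingers on the way.

Run:
```python
from h import *
rows([480,75,320],5)
```

```text
t 7.17 pos [574.8 313.2 318. ] yaw 44.6 tilt 0.22 F [-0.18  0.96  0.46] open 1.0 q [ 0.33  0.41  1.08  0.    1.65 -0.45]
turn [-0.003 -0.003  0.691] shift cm [-23.47  10.31  -0.3 ]
```

Request:
move_arm(
  steps=[
    [0,0,0.06,-2,0.9,-0.3,0],
    [0,0,0.14,-5,2.2,-0.3,60],
    [0,0,0.23,-8,3.5,-0.3,120],
    [0,0,0.33,-11,4.8,-0.3,200],
    [0,0,0.43,-14,6.2,-0.3,255],
    [0,0,0.52,-17.2,7.6,-0.3,255],
    [0,0,0.61,-20.4,9,-0.3,255],
    [0,0,0.69,-23.5,10.3,-0.3,255],
  ],
)

```text
time: 7.83
position: [478.3, 73.5, 319.1]
tool_rot: [-3.135, -0.131, -0.0]
ft_force: [0.5, -1.0, -0.2]
opening: 0.552
```

Run:
```python
from h import *
rows([430,-170,320],-33)
```

```text
t 7.83 pos [478.3  73.5 319.1] yaw 4.8 tilt 0.21 F [ 0.52 -0.96 -0.18] open 0.552 q [-0.08  0.09  1.5   0.    1.55 -0.17]
turn [-0.004  0.001  0.66 ] shift cm [-6.85 23.86 -0.18]
```

Request:
move_arm(
  steps=[
    [0,0,0.08,-0.8,3,-0.2,255],
    [0,0,0.16,-1.7,6,-0.2,255],
    [0,0,0.25,-2.6,9,-0.2,255],
    [0,0,0.33,-3.5,12,-0.2,255],
    [0,0,0.41,-4.3,15,-0.2,255],
    [0,0,0.5,-5.2,18,-0.2,255],
    [0,0,0.58,-6,21,-0.2,255],
    [0,0,0.66,-6.9,23.9,-0.2,255],
  ],
)

```text
time: 8.5
position: [428.7, -171.7, 319.5]
tool_rot: [-3.007, 0.898, 0.003]
ft_force: [0.3, -0.6, -0.5]
opening: 0.01
```

Run:
```python
from h import *
rows([417,-347,240],-70.4)
```

```text
t 8.5 pos [ 428.7 -171.7  319.5] yaw -33.3 tilt 0.24 F [ 0.34 -0.59 -0.48] open 0.01 q [-0.63  0.05  1.55  0.    1.55 -0.05]
turn [-0.002  0.004  0.648] shift cm [ 8.66 15.33  7.88]
```

Request:
move_arm(
  steps=[
    [0,0,0.08,1.1,2,0.8,255],
    [0,0,0.17,2.3,4,1.8,255],
    [0,0,0.26,3.4,6,2.8,255],
    [0,0,0.35,4.6,8,3.9,255],
    [0,0,0.44,5.8,10.2,5,255],
    [0,0,0.53,6.9,12.3,6.1,255],
    [0,0,0.6,8,14.2,7.2,255],
    [0,0,0.65,8.7,15.4,7.9,255],
  ],
)

```text
time: 9.17
position: [415.9, -349.2, 237.5]
tool_rot: [-2.559, 1.817, 0.008]
ft_force: [-0.1, -0.1, -1.1]
opening: 0.003
```

Run:
```python
from h import *
rows([417,-347,100],-70.4); f=grab('wrist','w5'); print(proj(f,[417,-347,91]))
```

```text
t 9.17 pos [ 415.9 -349.2  237.5] yaw -70.8 tilt 0.36 F [-0.14 -0.14 -1.09] open 0.003 q [-0.91  0.24  1.52  0.    1.39  0.33]
turn [ 0.     0.006 -0.007] shift cm [-0.09 -0.19 13.75]
[248.26945132 176.60962099]
```

View pics/w5.png

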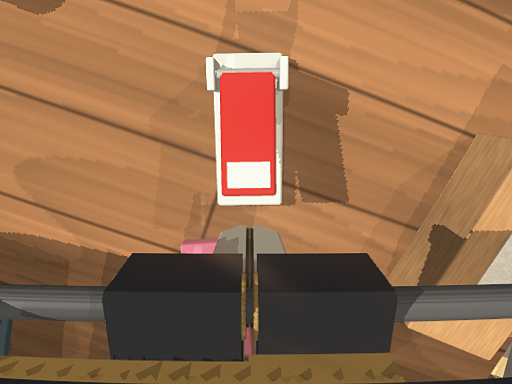

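The pad is at (248.5,175.5), predicted (248,177), and the paddle is aligned with the jaws. I'll descend to just above it.

Request:
move_arm(
  steps=[
    [0,0,0,-0.1,-0.2,2,255],
    [0,0,0,-0.1,-0.2,4.5,255],
    [0,0,0,-0.1,-0.2,7,255],
    [0,0,0,-0.1,-0.2,9.3,255],
    [0,0,0,-0.1,-0.2,11.2,255],
    [0,0,0,-0.1,-0.2,12.6,255],
    [0,0,0,-0.1,-0.2,13.1,255],
    [0,0,0,-0.1,-0.2,13.2,255],
  ],
)

```text
time: 9.88
position: [415.9, -346.9, 102.9]
tool_rot: [-2.556, 1.82, 0.015]
ft_force: [0.0, -0.4, -0.2]
opening: 0.005
```

Run:
```python
from h import *
f=load('w5'); print(atz(f,248.5,175.5,91))
rows([416.5,-347,72],-70.4)
```

```text
[ 418.07596926 -346.85407792   91.        ]
t 9.88 pos [ 415.9 -346.9  102.9] yaw -70.9 tilt 0.59 F [ 0.01 -0.38 -0.16] open 0.005 q [-0.9   0.36  1.7   0.    1.09  0.33]
turn [ 0.002  0.01  -0.009] shift cm [ 0.06 -0.06  3.09]
```

Request:
move_arm(
  steps=[
    [0,0,0,0,0,0.4,255],
    [0,0,0,0,0,0.8,255],
    [0,0,0,0,0,1.2,255],
    [0,0,0,0,0,1.6,255],
    [0,0,0,0,0,1.8,255],
    [0,0,0,0,0,2.0,255],
    [0,0,0,0,0,2.0,255],
    [0,0,0,0,0,2.0,255],
  ],
)

```text
time: 10.55
position: [415.8, -347.2, 83.3]
tool_rot: [-2.557, 1.82, 0.014]
ft_force: [-1.4, -1.6, 4.3]
opening: 0.002
```

Run:
```python
from h import *
rows([416,-347,72],-70.4)
```

```text
t 10.55 pos [ 415.8 -347.2   83.3] yaw -70.9 tilt 0.53 F [-1.38 -1.58  4.3 ] open 0.002 q [-0.9   0.38  1.73  0.    1.05  0.33]
turn [ 0.002  0.009 -0.009] shift cm [-0.   -0.03  1.13]
```

Contact is at 4.3 N, as expected for that height. I'll press the remaining 11 mm.

Request:
move_arm(
  steps=[
    [0,0,0,0,0,0.3,255],
    [0,0,0,0,0,0.6,255],
    [0,0,0,0,0,0.8,255],
    [0,0,0,0,0,1.0,255],
    [0,0,0,0,0,1.1,255],
    [0,0,0,0,0,1.15,255],
    [0,0,0,0,0,1.15,255],
    [0,0,0,0,0,1.15,255],
  ],
)

```text
time: 11.22
position: [415.5, -347.5, 71.8]
tool_rot: [-2.557, 1.82, 0.014]
ft_force: [-3.9, -2.9, 6.4]
opening: 0.004
```

Run:
```python
from h import *
rows([416,-347,72],-70.4); grab('scene','s6'); grab('wrist','w6'); grab('top','t6')
def crop(fn,x0,y0,x1,y1,s): return cv2.resize(load(fn)['img'][y0:y1,x0:x1,::-1],None,fx=s,fy=s,interpolation=cv2.INTER_CUBIC)
cv2.imwrite('pics/c6.png',np.hstack([crop('scene0',130,120,230,210,4),crop('s6',130,120,230,210,4)]))
```

```text
t 11.22 pos [ 415.5 -347.5   71.8] yaw -70.9 tilt 0.52 F [-3.93 -2.91  6.4 ] open 0.004 q [-0.9   0.39  1.74 -0.    1.02  0.33]
turn [ 0.003  0.009 -0.009] shift cm [-0.03 -0.06 -0.02]
```

View pics/c6.png

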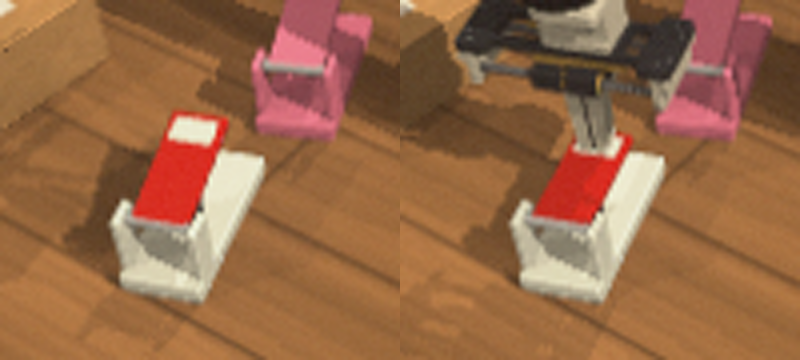

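View pics/w6.png

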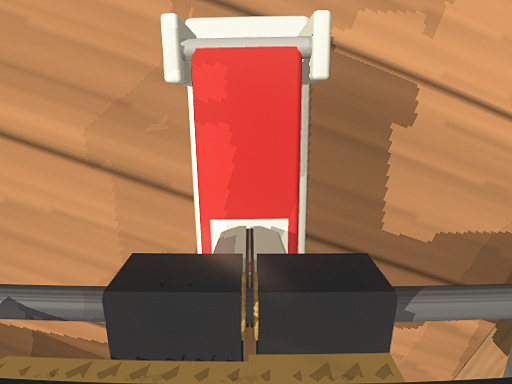

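View pics/s6.png

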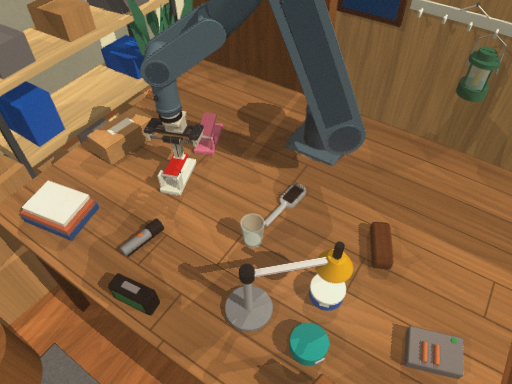

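View pics/t6.png

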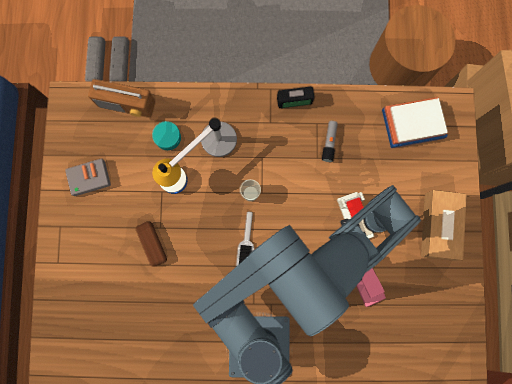

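The paddle is pressed level: TCP at z 71.8 and 6.4 N vertical, against about 6 N stated for half-way. The fingertips are on the white patch, and the shade stands over the box with nothing else displaced. I'll hold for two seconds.

Request:
move_arm(
  steps=[
    [0,0,0,0,0,0,255],
    [0,0,0,0,0,0,255],
    [0,0,0,0,0,0,255],
    [0,0,0,0,0,0,255],
    [0,0,0,0,0,0,255],
    [0,0,0,0,0,0,255],
    [0,0,0,0,0,0,255],
    [0,0,0,0,0,0,255],
  ],
)

```text
time: 12.03
position: [415.5, -347.5, 71.9]
tool_rot: [-2.557, 1.82, 0.014]
ft_force: [-2.7, -0.8, 7.0]
opening: 0.002
```

Run:
```python
from h import *
rows([416,-347,72],-70.4)
def crop(fn,x0,y0,x1,y1,s): return cv2.resize(load(fn)['img'][y0:y1,x0:x1,::-1],None,fx=s,fy=s,interpolation=cv2.INTER_CUBIC)
cv2.imwrite('pics/c7.png',np.hstack([crop('t6',140,140,200,210,6),crop('s6',290,230,370,315,5)[:420,:400]]))
for n in ['t6','s6']:
    f=load(n); print(n,[proj(f,[572.3,312.4,z]).round(1).tolist() for z in (250,230,153,47,0)])
```

```text
t 12.03 pos [ 415.5 -347.5   71.9] yaw -70.9 tilt 0.51 F [-2.68 -0.79  7.  ] open 0.002 q [-0.9   0.39  1.74 -0.    1.02  0.33]
turn [ 0.003  0.008 -0.009] shift cm [-0.03 -0.06 -0.01]
t6 [[161.1, 166.3], [162.2, 167.6], [166.5, 172.4], [171.7, 178.2], [173.8, 180.6]]
s6 [[340.3, 243.9], [339.0, 248.7], [334.2, 265.7], [328.5, 285.9], [326.2, 293.9]]
```

View pics/c7.png

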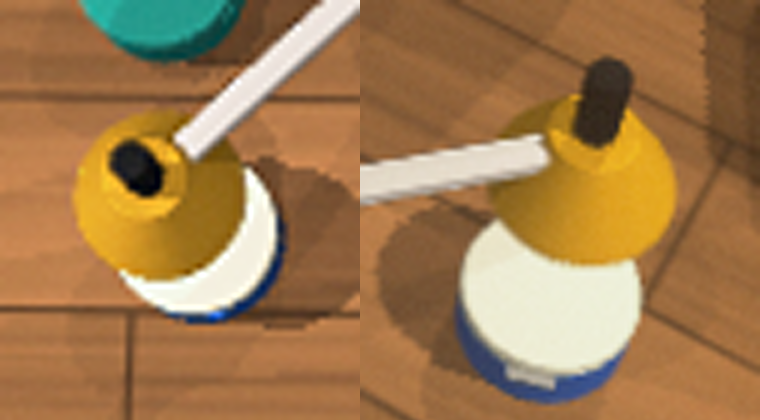

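In the crop, the knob centre is at (162.8,167.8) in the top view and (339,250) in the scene view. The predictions for the box axis are (162.2,167.6) and (339,249), so the shade is centred within a few mm. I'll keep holding.

Request:
move_arm(
  steps=[
    [0,0,0,0,0,0,255],
    [0,0,0,0,0,0,255],
    [0,0,0,0,0,0,255],
    [0,0,0,0,0,0,255],
    [0,0,0,0,0,0,255],
    [0,0,0,0,0,0,255],
    [0,0,0,0,0,0,255],
    [0,0,0,0,0,0,255],
  ],
)

```text
time: 12.7
position: [415.5, -347.5, 71.9]
tool_rot: [-2.557, 1.821, 0.014]
ft_force: [-2.5, -0.2, 6.1]
opening: 0.004
```

Request:
move_arm(
  steps=[
    [0,0,0,0,0,0,255],
    [0,0,0,0,0,0,255],
    [0,0,0,0,0,0,255],
    [0,0,0,0,0,0,255],
    [0,0,0,0,0,0,255],
    [0,0,0,0,0,0,255],
    [0,0,0,0,0,0,255],
    [0,0,0,0,0,0,255],
  ],
)

```text
time: 13.37
position: [415.5, -347.5, 72.0]
tool_rot: [-2.557, 1.821, 0.014]
ft_force: [-2.2, -0.4, 6.3]
opening: 0.001
```

Request:
move_arm(
  steps=[
    [0,0,0,0,0,0,255],
    [0,0,0,0,0,0,255],
    [0,0,0,0,0,0,255],
    [0,0,0,0,0,0,255],
    [0,0,0,0,0,0,255],
    [0,0,0,0,0,0,255],
    [0,0,0,0,0,0,255],
    [0,0,0,0,0,0,255],
  ],
)

```text
time: 14.03
position: [415.5, -347.5, 72.0]
tool_rot: [-2.557, 1.821, 0.013]
ft_force: [-2.9, -0.9, 6.2]
opening: 0.003
```

Run:
```python
from h import *
rows([416,-347,72],-70.4)
manip.job_done()
s=manip.get_state(); print(s['time'],s['position'],s['ft_force'])
```

```text
t 14.03 pos [ 415.5 -347.5   72. ] yaw -70.9 tilt 0.51 F [-2.89 -0.94  6.17] open 0.003 q [-0.9   0.39  1.74 -0.    1.02  0.33]
turn [ 0.003  0.008 -0.009] shift cm [-0.03 -0.07  0.  ]
the job is handed in; nothing more can be done
the job is handed in; nothing more can be done
```

The lamp shade now hangs over the blue box, and the paddle is being held at half-way. I handed the job in at about 14 s, and no verdict was reported.

- **Lamp:** I gripped the knob from above, swung the arm about 30° clockwise and let go. The last top and scene pictures put the knob within about 3 mm of the box axis. The fingers were clear of the lamp after release.
- **Paddle:** I pressed the white patch with shut fingertips down to a height of 72.0 mm, where the paddle lies level. The vertical force was 6.2 to 7.0 N during the hold, against about 6 N expected at half-way. It was steady for about 2.8 s and still held at hand-in. The fingertips never went below 71.8 mm at any reading, well above the stop at about 53 mm.
- **Other things on the plank:** the last pictures show the box, tumbler, torch and case in their starting places, judged by eye. The hairbrush looks unmoved too, though the arm hides part of it in the top view.

The only disagreements were small. Triangulated heights came out up to 8 mm below the stated ones, mostly for the box lid. A sideways drag of 2 to 3 N stayed on the fingertips while pressing.

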